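Gauge a tube block and press it home in the alignment corner

TASK

Of the two square metal tube blocks, take the one whose bore is wide enough for the gauge pin and slide it all the way down the pin to prove the fit. Then take it off, set it flat on the alignment plate and press it squarely into the corner against both stop bars at once; finish while still holding it there, pressed firmly on both bars. Leave the narrow-bored block and everything else on the bench alone.

Things in the scene. Friction and masses are not known exactly. Their poses are not given: they have to be found in the camera images.
- wide_block_centre (a point): centre (half-way up) of the loose bare steel-grey metal tube block with the WIDE bore: 46 x 46 mm square, 60 mm tall, upright, 0.2 to 0.4 kg; a round 17 mm bore goes right through it, upright, in the middle. z axis up along the bore; x and y axes square to the side faces. Quarter turns make no difference. The underside is 30 mm below this point
- narrow_block_centre (a point): centre of the other block, the same outside (46 x 46 x 60 mm, bare metal), but with a 9 mm bore that the pin does not enter; the two blocks stand in either order. Leave it where it is
- wide_block: the wide-bored block as a whole; this point is the centre of its underside, same axes
- pin_foot (a point): fixed plug gauge: a dark round foot 62 mm in diameter and 10 mm thick, with an upright steel pin 13 mm in diameter in its centre. This point is where the pin's axis leaves the top of the foot, 10 mm above the bench. The pin stands 32 mm above it: 24 mm full diameter, then 8 mm tapering to a 5 mm tip. z axis up
- corner (a point): inner corner of the fixed dark steel 140 x 140 mm alignment plate, on its upper face (10 mm above the bench), where the inner faces of the two stop bars meet. +x points out through the far bar, +y through the side bar (the left one seen from the robot), z up. The block belongs on the -x, -y side: its centre line ends 23 mm towards -x and 23 mm towards -y of this point
- far_stop: far stop bar, inner face at the corner's x = 0: rigid aluminium, 16 mm wide, 95 mm long, only 10 mm above the plate, so fingertips 15 mm or more above the block's underside pass over it. Origin given: middle of the plate's underside
- side_stop: side stop bar, inner face at the corner's y = 0: same size and height as the far one. Plate and bars grip the block (friction about 1): hard pressure on the plate or on one bar can keep it just short of the other bar, though the tool feels a force. Origin given: middle of the plate's underside
Not all that is in view belongs to the job. Leave any red or turquoise look-alike of the wide_block alone.

How it is judged:
By the outcome, as a careful person would: the job done as asked, in the order asked, and still so for the second after the job is handed in, while the arm keeps its last pose, push and grip.
It also fails if it takes over 72 s, if anything falls off the work surface, if the arm or the gripper's body presses on something with over 40 N, if the wrist force passes 120 N, or if a joint passes its speed limit or range.

ROBOT

A 7-joint arm with a two-finger parallel gripper is mounted at the origin on a cart in front of the work surface, level with it; the furniture and walls round the work are solid. World frame = base frame: x ahead of the robot, y to its left, z up, the work surface at z = 0. Lengths are in mm, angles in rad, forces in N, time in s.
With the tool pointing down it reaches from about 425 to 950 mm from the base axis. Payload 4.7 kg.
Tool frame: the origin (TCP) lies midway between the tips of the shut fingers; the grasp point (between the pads) lies 19 mm behind it (pinch_z is the distance from the TCP to the grasp point, in mm); z points along the fingers, y is the line along which they close (so a half turn about z gives the same grasp; the last joint's range is limited). The gripper opens to 85 mm and grips with 20 to 120 N. Pads are 22 mm wide; open, the fingers measure 114 mm over their backs; the gripper's body (76 mm by 85 mm) begins 54 mm behind the grasp point. The pads swing forward as they close: fully open they stand 13 mm farther back than shut.
Start: joints at [1.133, 0.469, -0.049, 1.532, 0.024, 1.141, -0.082], TCP at [268.365, -619.378, 231.335] pointing down, gripper open.
Joint ranges: [-2.59, 2.59], [-0.33, 1.99], [-1.39, 1.29], [0.1, 2.45], [-1.04, 4.18], [0.21, 1.99], [-2.66, 2.66]. Speed limits (rad/s): [2.57, 2.57, 3.14, 3.14, 3.14, 3.14, 3.14].

INTERFACE

Orientations are given as a unit quaternion [x, y, z, w].
In Python, from plant import state, snapshot, close_job, pinch_z gives the robot as it stands. The module is installed in compiled form; this text tells all that it offers.
- The arm moves only by the tool servo_tool, never from a script. Its argument "deltas" is a list of rows, each an object with "twist": the turn, a rotation vector about the tool's x, y, z in rad, a list of three; "dp": the shift along the tool's x, y, z in m, a list of three; "gripper": the finger opening in m, from 0 to 0.0854. A call has 1 to 5 rows; each row shifts and turns the commanded pose from where the row before left it, along the tool's axes as they then stand; what a row does not reach is not made up. A row lasts 1/10 s, in which the tool goes at most 50 mm and 8.59 degrees, less where a joint would pass 70% of its speed; a pose out of reach is approached as far as the arm can. A call is refused whole if a number of a shift passes 0.05 or a number of a turn 0.15, either way. A call with a gripper value outside its range is refused whole. The fingers move at their own pace and stop on an object; "newtons" is the grip in N (left out, the last holds). Time passes only in rows, so rows that do not move let the fingers close. It gives the time, the measured TCP pose, the force, the opening and the grip force at its end, in the units of the state.
- state(): the state, without advancing time (a new reading comes with each control period).
- snapshot(name): name is "scene" or "top" or "wrist"; returns a dict with "frame" (480x640x3 uint8, blue, green, red), "z_map" (480x640 float32, mm along the optical axis (not along the pixel's ray), 0 where there is no reading), "camera_matrix" (3x3 intrinsics, pixels), "pose" (4x4, takes a point from camera to world coordinates); the wrist camera has in their place "tool_from_camera" (4x4, takes a point from camera to tool coordinates, whose origin is the TCP and whose axes are the flange's). Camera axes: x right, y up, looking along -z (the intrinsics and any distortion apply to the point x, -y, -z); pixel columns grow to the right and rows downward; lengths in mm; the calibration is good to about 2 mm. A picture is of the moment at which its call begins: read the wrist's pose just before it.
- close_job(): hands the job in; it is judged then, once.
The state is a dict: "clock": time; "qpos": joint angles; "qd": joint speeds; "joint_efforts": joint torques, N m; "eef_pos": TCP position; "eef_rot": TCP orientation; "contact_force": force on the tool from outside, world axes, zero at the start; "wrist_torque": the same for the moment, N m; "finger_gap": finger opening in mm; "finger_force": force on a finger pad.
Only numpy, scipy, OpenCV 4.12 (cv2) and the standard library are available. Lean on these libraries where they do the work, as an engineer would, in place of code of your own. Each camera call takes 0.05 s, during which the arm holds its last target. There are 200 camera calls.

## Working session

There is one attempt and no reset: what is moved stays moved. The work goes in short steps, Python scripts to look and compute and a tool call to move; the robot and the scene stay as the last step left them, time stands still between calls to the robot, and variables do not carry over. Pictures are saved under pics/ and viewed, at most 10 in all, crops included, and the job is handed in when it is done.

Besides the shell and the picture viewer there is one more tool, called after "Emit:" in YAML: its name, and indented under it one key for each argument. servo_tool: Moves the arm, as the interface text tells. Its arguments: {"type":"object","properties":{"deltas":{"type":"array"},"newtons":{"type":"number"}},"required":["deltas"]}

```bash
mkdir -p pics; python3 - <<'E'
from plant import state,snapshot,pinch_z
import cv2,numpy as np,pickle
s=state();print({k:np.round(v,3) for k,v in s.items()}, pinch_z)
for n in("scene","top"):
    d=snapshot(n);pickle.dump(d,open(n+".pkl","wb"));cv2.imwrite(f"pics/{n}.png",d["frame"]);print(n,d["camera_matrix"],np.round(d["pose"],3),[k for k in d])
E
```

```text
{'clock': np.float64(0.0), 'qpos': array([ 1.133,  0.469, -0.049,  1.534,  0.024,  1.141, -0.082]), 'qd': array([-0.001,  0.001,  0.   ,  0.   , -0.001,  0.001,  0.001]), 'joint_efforts': array([-1.0000e-03, -5.1031e+01, -4.7000e-02, -2.3772e+01,  1.1000e-02,
        7.0000e-03, -0.0000e+00]), 'eef_pos': array([ 268.082, -618.82 ,  230.242]), 'eef_rot': array([ 0.979,  0.203, -0.   , -0.001]), 'contact_force': array([ 0.687, -0.751, -0.736]), 'wrist_torque': array([ 0.031, -0.051,  0.01 ]), 'finger_force': np.float64(0.0), 'finger_gap': np.float64(85.621)} 18.700000000000003
scene [[522.03991688   0.         317.94028067]
 [  0.         522.03991688 242.7156063 ]
 [  0.           0.           1.        ]] [[-7.25000e-01  5.16000e-01 -4.56000e-01  1.04363e+02]
 [-6.89000e-01 -5.31000e-01  4.94000e-01  4.96548e+02]
 [ 1.30000e-02  6.72000e-01  7.41000e-01  8.20557e+02]
 [ 0.00000e+00  0.00000e+00  0.00000e+00  1.00000e+00]] ['frame', 'z_map', 'camera_matrix', 'pose']
top [[573.10853833   0.         320.39900311]
 [  0.         573.10853833 235.43647066]
 [  0.           0.           1.        ]] [[ 8.000000e-03  1.000000e+00 -2.900000e-02  5.129660e+02]
 [-1.000000e+00  8.000000e-03  4.000000e-03  6.231000e+00]
 [ 4.000000e-03  2.900000e-02  1.000000e+00  1.111924e+03]
 [ 0.000000e+00  0.000000e+00  0.000000e+00  1.000000e+00]] ['frame', 'z_map', 'camera_matrix', 'pose']
```

View pics/top.png

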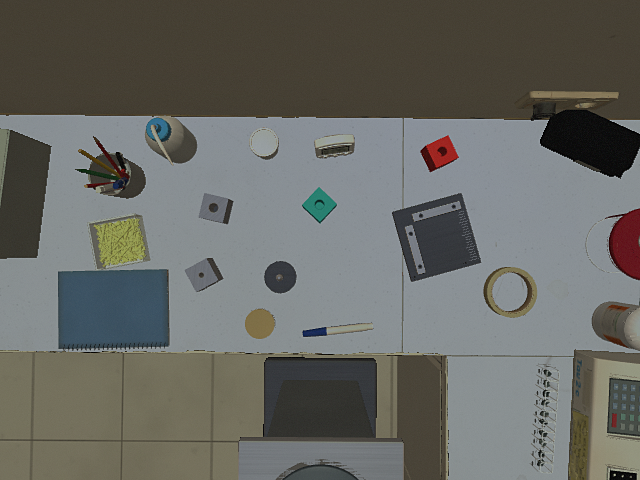

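View pics/scene.png

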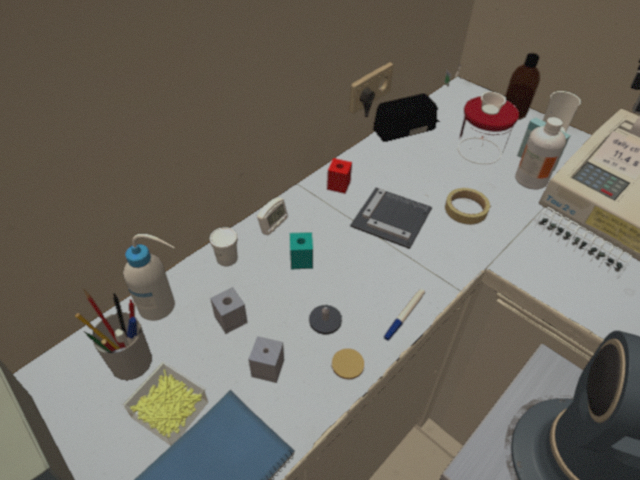

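The top view shows two grey blocks, at (215,208) and (205,274). The teal (320,205) and red (439,153) ones are look-alikes. The foot is at (280,277) and the plate at (437,237), with its bars on the left and far sides. The block at (215,208) seems to have the wider bore, so I'll check that in a crop and measure.

```bash
cat > h.py <<'E'
import numpy as np,cv2
def world(d,T=None):
    K=d["camera_matrix"];T=d["pose"] if T is None else T
    v,u=np.mgrid[:480,:640];z=d["z_map"]
    P=np.stack([(u-K[0,2])/K[0,0]*z,-(v-K[1,2])/K[1,1]*z,-z,np.ones_like(z)],-1)
    return (P@T.T)[...,:3]
def ray(d,u,v,h,T=None):
    K=d["camera_matrix"];T=d["pose"] if T is None else T
    r=T[:3,:3]@[(u-K[0,2])/K[0,0],-(v-K[1,2])/K[1,1],-1];o=T[:3,3]
    return o+r*(h-o[2])/r[2]
def rectw(d,m,h,T=None):
    out=[]
    for c in cv2.findContours(m.astype(np.uint8),cv2.RETR_EXTERNAL,cv2.CHAIN_APPROX_NONE)[0]:
        if cv2.contourArea(c)<150: continue
        w=np.array([ray(d,*p[0],h,T)[:2] for p in c],np.float32)
        out.append((cv2.minAreaRect(w),c.reshape(-1,2).mean(0)))
    return out
E
python3 - <<'E'
from h import *;import pickle
d=pickle.load(open("top.pkl","rb"));W=world(d)
z=W[...,2];print("bench",np.median(z[280:340,400:470]))
for r,c in rectw(d,(z>52)&(z<68)&(np.mgrid[:480,:640][1]<500),60): print("blk",np.round(c),r)
f=d["frame"].astype(int);g=f.max(2)
m=(g<95)&(z<40);m[:, :240]=0;m[:,500:]=0;m[:180]=0;m[310:]=0
for r,c in rectw(d,m,10): print("dark",np.round(c),r)
m=(z>15.5)&(z<30)&(z>0);m[:,:385]=0;m[:,490:]=0;m[:180]=0;m[300:]=0
for r,c in rectw(d,m,20): print("bar",np.round(c),r)
for u,v in((215,208),(205,274)): pass
a=d["frame"][180:300,180:300];b=d["frame"][185:290,385:490]
s=pickle.load(open("scene.pkl","rb"))["frame"][280:390,200:350]
R=lambda x:cv2.resize(x,(390,390),interpolation=cv2.INTER_CUBIC)
cv2.imwrite("pics/crop.png",np.hstack([R(a),R(s)]))
E
```

```text
bench -1.0134478606501034
blk [201. 274.] ((470.0478515625, 219.620849609375), (46.23713684082031, 47.576942443847656), 29.060489654541016)
blk [213. 208.] ((593.3680419921875, 199.17088317871094), (47.07766342163086, 45.88835144042969), 77.44982147216797)
blk [319. 204.] ((601.1849975585938, 5.0506591796875), (46.18959426879883, 46.07786560058594), 47.501953125)
blk [ 28. 198.] ((608.0560302734375, 539.1485595703125), (11.742380142211914, 218.49253845214844), 83.71040344238281)
blk [442. 151.] ((700.5081787109375, -220.14442443847656), (46.35282516479492, 48.15534973144531), 25.538761138916016)
blk [334. 141.] ((717.8370361328125, -21.967025756835938), (22.226337432861328, 73.06092834472656), 7.955713748931885)
blk [264. 142.] ((714.2271728515625, 108.39869689941406), (53.77272415161133, 53.4697380065918), 0.5700845718383789)
blk [250. 107.] ((779.6731567382812, 134.18963623046875), (921.4607543945312, 5.78856086730957), 89.95153045654297)
dark [280. 276.] ((466.0810241699219, 79.31961822509766), (59.725921630859375, 60.94172668457031), 45.498680114746094)
dark [436. 237.] ((543.9857788085938, -220.6935272216797), (140.5090789794922, 141.07485961914062), 15.88667106628418)
bar [415. 249.] ((520.1455078125, -178.68075561523438), (94.65402221679688, 18.60295295715332), 15.472820281982422)
bar [436. 211.] ((594.3052978515625, -218.1997833251953), (18.229671478271484, 95.20165252685547), 15.822491645812988)
```

View pics/crop.png

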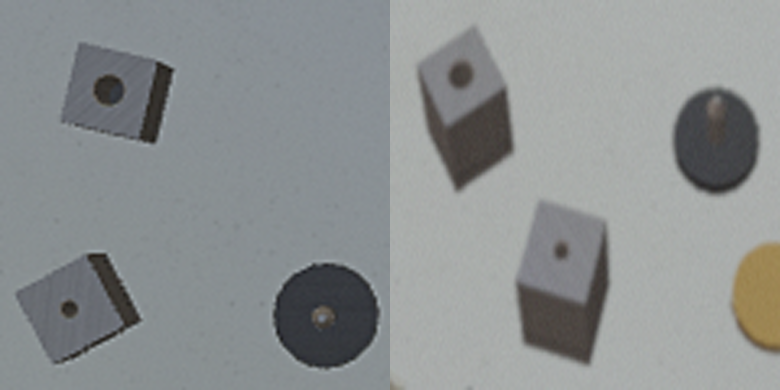

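The crop shows the block at (215,208) with a clearly wider bore than the one at (205,274), so it is the wide block: world (593,199), size 46x47, axes at -12.5°. The teal and red blocks are look-alikes to leave alone. Next I'll swing the arm over it.

Emit:
servo_tool:
  deltas:
    - {"twist": [0,0,0],"dp": [0.034,-0.034,0],"gripper": 0.085}
    - {"twist": [0,0,0],"dp": [0.034,-0.034,0],"gripper": 0.085}
    - {"twist": [0,0,0],"dp": [0.034,-0.034,0],"gripper": 0.085}
    - {"twist": [0,0,0],"dp": [0.034,-0.034,0],"gripper": 0.085}
    - {"twist": [0,0,0],"dp": [0.034,-0.034,0],"gripper": 0.085}

```text
clock: 0.6
eef_pos: [357.0, -393.7, 231.0]
eef_rot: [0.979, 0.203, -0.0, -0.0]
contact_force: [0.4, -0.3, -0.0]
finger_gap: 85.1
finger_force: 0.0
```

Emit:
servo_tool:
  deltas:
    - {"twist": [0,0,0],"dp": [0.034,-0.034,0],"gripper": 0.085}
    - {"twist": [0,0,0],"dp": [0.034,-0.034,0],"gripper": 0.085}
    - {"twist": [0,0,0],"dp": [0.034,-0.034,0],"gripper": 0.085}
    - {"twist": [0,0,0],"dp": [0.034,-0.034,0],"gripper": 0.085}
    - {"twist": [0,0,0],"dp": [0.034,-0.034,0],"gripper": 0.085}

```text
clock: 1.1
eef_pos: [445.3, -170.3, 231.2]
eef_rot: [0.979, 0.203, -0.0, 0.0]
contact_force: [0.6, -0.7, 0.9]
finger_gap: 84.6
finger_force: 0.0
```

Emit:
servo_tool:
  deltas:
    - {"twist": [0,0,0],"dp": [0.034,-0.034,0],"gripper": 0.085}
    - {"twist": [0,0,0],"dp": [0.034,-0.034,0],"gripper": 0.085}
    - {"twist": [0,0,0],"dp": [0.034,-0.034,0],"gripper": 0.085}
    - {"twist": [0,0,0],"dp": [0.034,-0.034,0],"gripper": 0.085}
    - {"twist": [0,0,0],"dp": [0.034,-0.034,0],"gripper": 0.085}

```text
clock: 1.6
eef_pos: [533.8, 53.0, 231.1]
eef_rot: [0.979, 0.203, -0.0, 0.0]
contact_force: [0.6, -1.1, 0.1]
finger_gap: 84.8
finger_force: 0.0
```

Emit:
servo_tool:
  deltas:
    - {"twist": [0,0,0],"dp": [0.034,-0.034,0],"gripper": 0.085}
    - {"twist": [0,0,0],"dp": [0.034,-0.034,0],"gripper": 0.085}
    - {"twist": [0,0,0],"dp": [0.034,-0.034,0],"gripper": 0.085}
    - {"twist": [0,0,0],"dp": [0.01,-0.008,0],"gripper": 0.085}
    - {"twist": [0,0,0.126],"dp": [0,0,0],"gripper": 0.085}

```text
clock: 2.1
eef_pos: [592.4, 200.0, 230.3]
eef_rot: [0.99, 0.142, -0.001, -0.001]
contact_force: [-0.5, -0.6, -0.0]
finger_gap: 85.0
finger_force: 0.0
```

Emit:
servo_tool:
  deltas:
    - {"twist": [0,0,0.126],"dp": [0,0,0],"gripper": 0.085}
    - {"twist": [0,0,0.126],"dp": [0,0,0],"gripper": 0.085}
    - {"twist": [0,0,0.126],"dp": [0,0,0],"gripper": 0.085}
    - {"twist": [0,0,0.126],"dp": [0,0,0],"gripper": 0.085}
    - {"twist": [0,0,0],"dp": [0,0,0],"gripper": 0.085}

```text
clock: 2.6
eef_pos: [592.4, 195.9, 231.0]
eef_rot: [0.994, -0.111, -0.0, 0.001]
contact_force: [-0.8, 0.0, 0.5]
finger_gap: 85.1
finger_force: 0.0
```

```bash
cat >> h.py <<'E'
from scipy.spatial.transform import Rotation as Ro
def wrist(name):
    from plant import state,snapshot
    s=state();d=snapshot("wrist");cv2.imwrite(f"pics/{name}.png",d["frame"])
    T=np.eye(4);T[:3,:3]=Ro.from_quat(s["eef_rot"]).as_matrix();T[:3,3]=s["eef_pos"]
    d["pose"]=T@d["tool_from_camera"];return s,d,T
E
python3 - <<'E'
from h import *
s,d,T=wrist("w1");print(np.round(d["tool_from_camera"],3),s["eef_pos"],Ro.from_quat(s["eef_rot"]).as_euler("ZYX"),s["qpos"])
z=world(d)[...,2]
for r,c in rectw(d,(z>52)&(z<68),60): print(np.round(c),r)
g=d["frame"].max(2)
E
```

```text
[[-1.0000e-03  9.6400e-01  2.6500e-01  6.7465e+01]
 [ 1.0000e+00  0.0000e+00  1.0000e-03  6.7900e-01]
 [ 1.0000e-03  2.6500e-01 -9.6400e-01 -1.4288e+02]
 [ 0.0000e+00  0.0000e+00  0.0000e+00  1.0000e+00]] [592.42416233 195.9152776  230.96896844] [-2.21722867e-01  2.83639631e-04  3.14037996e+00] [-0.13446226  0.40943068 -0.34241365  1.64681976  0.15048156  1.11224859
 -2.3101639 ]
[312. 352.] ((472.7992858886719, 221.35073852539062), (49.15892791748047, 48.764930725097656), 29.150169372558594)
[ 24. 213.] ((641.435791015625, 412.2225646972656), (13.09140682220459, 13.220282554626465), 9.537424087524414)
[ 13. 190.] ((659.7241821289062, 412.9783020019531), (12.761201858520508, 10.779979705810547), 80.2710952758789)
[303. 210.] ((595.0680541992188, 201.05526733398438), (46.000465393066406, 47.202857971191406), 78.06636047363281)
[ 47. 178.] ((662.8359375, 384.53564453125), (23.680110931396484, 9.818219184875488), 77.26568603515625)
[ 92. 178.] ((652.349853515625, 353.5915222167969), (70.9297866821289, 31.08493995666504), 3.6424992084503174)
[554. 142.] ((603.23876953125, 8.167522430419922), (50.24702453613281, 47.416961669921875), 47.259300231933594)
[190.  82.] ((704.880859375, 262.08050537109375), (28.2304744720459, 68.48458862304688), 51.47632598876953)
[394.  22.] ((706.0574951171875, 110.8464584350586), (56.04534149169922, 35.90729904174805), 77.27014923095703)
```

View pics/w1.png

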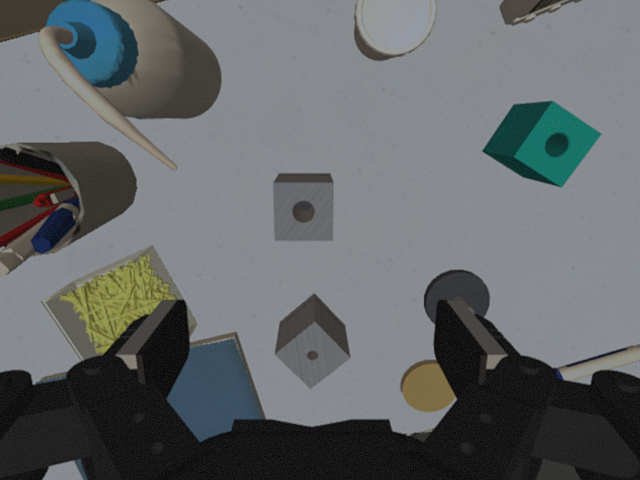

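w1 shows the wide block's top face at (303,208), square to the image axes, with a bore much wider than the narrow block's at (312,355). Correct by a few mm and descend.

Emit:
servo_tool:
  deltas:
    - {"twist": [0,0,0],"dp": [0.001,-0.005,0.03],"gripper": 0.085}
    - {"twist": [0,0,0],"dp": [0,0,0.045],"gripper": 0.085}
    - {"twist": [0,0,0],"dp": [0,0,0.045],"gripper": 0.085}
    - {"twist": [0,0,0],"dp": [0,0,0.02],"gripper": 0.085}
    - {"twist": [0,0,0],"dp": [0,0,0.02],"gripper": 0.085}

```text
clock: 3.15
eef_pos: [593.9, 200.7, 69.3]
eef_rot: [0.994, -0.109, -0.001, 0.001]
contact_force: [0.7, -0.5, 0.6]
finger_gap: 85.0
finger_force: 0.0
```

Emit:
servo_tool:
  deltas:
    - {"twist": [0,0,0],"dp": [0,0,0.02],"gripper": 0.085}
    - {"twist": [0,0,0],"dp": [0,0,0.02],"gripper": 0.085}
    - {"twist": [0,0,0],"dp": [0,0,0.009],"gripper": 0.085}
    - {"twist": [0,0,0],"dp": [0,0,0],"gripper": 0.06}
    - {"twist": [0,0,0],"dp": [0,0,0],"gripper": 0.05}
  newtons: 30

```text
clock: 3.65
eef_pos: [595.2, 201.6, 22.9]
eef_rot: [0.994, -0.11, 0.0, -0.0]
contact_force: [-0.4, -0.2, 0.9]
finger_gap: 58.5
finger_force: 0.0
```

Emit:
servo_tool:
  deltas:
    - {"twist": [0,0,0],"dp": [0,0,0],"gripper": 0.04}
    - {"twist": [0,0,0],"dp": [0,0,0],"gripper": 0.03}
    - {"twist": [0,0,0],"dp": [0,0,0],"gripper": 0.03}
    - {"twist": [0,0,0],"dp": [0,0,0],"gripper": 0.03}
    - {"twist": [0,0,0],"dp": [0,0,0],"gripper": 0.03}
  newtons: 70

```text
clock: 4.15
eef_pos: [595.7, 201.8, 23.7]
eef_rot: [0.994, -0.11, 0.001, -0.0]
contact_force: [0.0, -0.8, 6.0]
finger_gap: 45.0
finger_force: 72.9
```

Emit:
servo_tool:
  deltas:
    - {"twist": [0,0,0],"dp": [0,0,-0.01],"gripper": 0.03}
    - {"twist": [0,0,0],"dp": [0,0,-0.03],"gripper": 0.03}
    - {"twist": [0,0,0],"dp": [0,0,-0.04],"gripper": 0.03}
    - {"twist": [0,0,0],"dp": [0,0,-0.04],"gripper": 0.03}
    - {"twist": [0,0,0],"dp": [0,0,-0.01],"gripper": 0.03}

```text
clock: 4.65
eef_pos: [596.8, 202.7, 157.2]
eef_rot: [0.994, -0.11, 0.004, -0.002]
contact_force: [1.1, 0.3, -2.1]
finger_gap: 45.1
finger_force: 72.2
```

Emit:
servo_tool:
  deltas:
    - {"twist": [0,0,0],"dp": [-0.0284,0.0294,0],"gripper": 0.03}
    - {"twist": [0,0,0],"dp": [-0.0284,0.0294,0],"gripper": 0.03}
    - {"twist": [0,0,0],"dp": [-0.0284,0.0294,0],"gripper": 0.03}
    - {"twist": [0,0,0],"dp": [-0.0284,0.0294,0],"gripper": 0.03}
    - {"twist": [0,0,0],"dp": [-0.0284,0.0294,0],"gripper": 0.03}

```text
clock: 5.15
eef_pos: [421.3, 88.0, 151.2]
eef_rot: [0.994, -0.11, -0.001, 0.0]
contact_force: [-0.3, 0.0, -2.4]
finger_gap: 45.4
finger_force: 72.6
```

Emit:
servo_tool:
  deltas:
    - {"twist": [0,0,0],"dp": [0,0,0],"gripper": 0.03}
    - {"twist": [0,0,0],"dp": [0,0,0],"gripper": 0.03}

```text
clock: 5.35
eef_pos: [422.8, 88.4, 151.8]
eef_rot: [0.994, -0.111, -0.0, 0.0]
contact_force: [1.2, 0.7, -1.9]
finger_gap: 45.2
finger_force: 72.7
```

```bash
python3 - <<'E'
from h import *;import pickle
s,d,T=wrist("w2");pickle.dump((s,d,T),open("w2.pkl","wb"));print(s["eef_pos"],Ro.from_quat(s["eef_rot"]).as_euler("ZYX"),s["contact_force"])
W=world(d);z=W[...,2];print("block z", T[2,3]-23+60)
for r,c in rectw(d,(z>s["eef_pos"][2]+30)&(z<s["eef_pos"][2]+44),s["eef_pos"][2]+37): print(np.round(c),r)
m=(z>22)&(z<46)&(np.hypot(W[...,0]-468,W[...,1]-81)<25)
print("pin", m.sum(), W[m].mean(0) if m.any() else 0, z[m].max() if m.any() else 0, np.argwhere(m).mean(0))
g=d["frame"].max(2);m=(g<95)&(abs(z-10)<6)
for r,c in rectw(d,m,10): print("dark",np.round(c),r)
E
```

```text
[422.77816025  88.41376694 151.82694776] [-2.22102582e-01  6.70584504e-04  3.14071288e+00] [ 1.19528849  0.65983801 -1.88933306]
block z 188.82694775686684
[314. 346.] ((424.59716796875, 87.24545288085938), (74.44985961914062, 46.092018127441406), 77.24723052978516)
pin 364 [466.63339941  80.19582424  37.66646122] 43.54524378246188 [160.84615385 307.66208791]
dark [ 17. 397.] ((335.1293640136719, 347.7299499511719), (10.771028518676758, 37.42665481567383), 14.742453575134277)
dark [429. 280.] ((361.855224609375, 13.490249633789062), (16.585905075073242, 47.1407585144043), 3.935716390609741)
dark [ 33. 281.] ((413.2568664550781, 297.3786926269531), (129.870849609375, 14.524317741394043), 1.6394248008728027)
dark [130. 193.] ((466.8110046386719, 205.6237030029297), (36.00237274169922, 64.00635528564453), 76.01273345947266)
dark [308. 157.] ((465.858154296875, 80.68154907226562), (60.207881927490234, 60.177276611328125), 44.449520111083984)
```

View pics/w2.png

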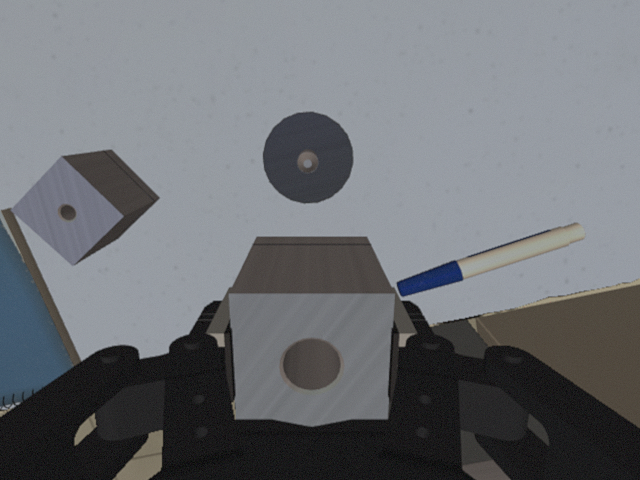

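w2 shows the block held square in the fingers with its bore at (311,363). The pin tip is at (307,161) and the foot is centred at (308,157).

```bash
python3 - <<'E'
from h import *;import pickle
s,d,T=pickle.load(open("w2.pkl","rb"))
g=cv2.cvtColor(d["frame"],cv2.COLOR_BGR2GRAY)[325:400,260:365]
m=(g<125).astype(np.uint8)
for c in cv2.findContours(m,cv2.RETR_EXTERNAL,cv2.CHAIN_APPROX_NONE)[0]:
    if 300<cv2.contourArea(c)<6000:
        e=cv2.fitEllipse(c);print("bore px",e[0][0]+260,e[0][1]+325,e[1]);b=ray(d,e[0][0]+260,e[0][1]+325,T[2,3]-23+60)
        ti=np.linalg.inv(T)
        print("bore",b,"size",e[1][0]/522*1, "tool", (ti@[*b,1])[:3])
for (u,v,h) in((307.5,161,42),(308,157,10),(312,293,189),(234,293,189),(391,293,189)):
    p=ray(d,u,v,h);print(u,v,p,"tool",(np.linalg.inv(T)@[*p,1])[:3])
E
```

```text
307.5 161 [466.93033497  80.19229005  42.        ] tool [ 44.9523141   -1.80295441 109.79528442]
308 157 [466.72604021  80.17669657  10.        ] tool [ 44.77793124  -1.77089455 141.79544915]
312 293 [444.27113529  82.7983549  189.        ] tool [ 22.17706737   0.77569922 -37.18726415]
234 293 [449.00737069 103.72514447 189.        ] tool [ 22.18718896 -20.6803486  -37.20614738]
391 293 [439.47437312  61.60413119 189.        ] tool [ 22.16681643  22.50594485 -37.16813961]
```

Emit:
servo_tool:
  deltas:
    - {"twist": [0,0,0],"dp": [0.0255,-0.0023,0],"gripper": 0.03}
    - {"twist": [0,0,0],"dp": [0.02,0,0],"gripper": 0.03}
    - {"twist": [0,0,0],"dp": [0,0,0.03],"gripper": 0.03}
    - {"twist": [0,0,0],"dp": [0,0,0.03],"gripper": 0.03}
    - {"twist": [0,0,0],"dp": [0,0,0.02],"gripper": 0.03}

```text
clock: 5.9
eef_pos: [469.0, 82.1, 70.1]
eef_rot: [0.994, -0.11, -0.001, -0.0]
contact_force: [0.1, -0.2, -2.6]
finger_gap: 45.5
finger_force: 72.7
```

Emit:
servo_tool:
  deltas:
    - {"twist": [0,0,0],"dp": [0,0,0.005],"gripper": 0.03}
    - {"twist": [0,0,0],"dp": [0,0,0.004],"gripper": 0.03}
    - {"twist": [0,0,0],"dp": [0,0,0.004],"gripper": 0.03}
    - {"twist": [0,0,0],"dp": [0,0,0.002],"gripper": 0.03}

```text
clock: 6.3
eef_pos: [469.4, 81.7, 57.8]
eef_rot: [0.994, -0.11, 0.001, -0.0]
contact_force: [-1.0, -1.0, -1.2]
finger_gap: 45.3
finger_force: 72.6
```

Emit:
servo_tool:
  deltas:
    - {"twist": [0,0,0],"dp": [0,0,0.001],"gripper": 0.03}
    - {"twist": [0,0,0],"dp": [0,0,0.001],"gripper": 0.03}
    - {"twist": [0,0,0],"dp": [0,0,0],"gripper": 0.03}

```text
clock: 6.6
eef_pos: [469.0, 81.4, 55.5]
eef_rot: [0.994, -0.11, 0.0, -0.0]
contact_force: [0.1, -0.7, -2.7]
finger_gap: 44.8
finger_force: 72.6
```

No force with the tip well into the bore; continue down.

Emit:
servo_tool:
  deltas:
    - {"twist": [0,0,0],"dp": [0,0,0.003],"gripper": 0.03}
    - {"twist": [0,0,0],"dp": [0,0,0.003],"gripper": 0.03}
    - {"twist": [0,0,0],"dp": [0,0,0.003],"gripper": 0.03}
    - {"twist": [0,0,0],"dp": [0,0,0.002],"gripper": 0.03}
    - {"twist": [0,0,0],"dp": [0,0,0],"gripper": 0.03}

```text
clock: 7.1
eef_pos: [468.8, 81.5, 44.0]
eef_rot: [0.994, -0.11, -0.0, 0.0]
contact_force: [1.0, -0.6, -3.5]
finger_gap: 45.2
finger_force: 72.6
```

Emit:
servo_tool:
  deltas:
    - {"twist": [0,0,0],"dp": [0,0,0.003],"gripper": 0.03}
    - {"twist": [0,0,0],"dp": [0,0,0.003],"gripper": 0.03}
    - {"twist": [0,0,0],"dp": [0,0,0.002],"gripper": 0.03}
    - {"twist": [0,0,0],"dp": [0,0,0],"gripper": 0.03}

```text
clock: 7.5
eef_pos: [468.8, 81.5, 36.0]
eef_rot: [0.994, -0.11, -0.0, 0.0]
contact_force: [0.2, -0.4, -2.4]
finger_gap: 45.0
finger_force: 72.6
```

Emit:
servo_tool:
  deltas:
    - {"twist": [0,0,0],"dp": [0,0,0.001],"gripper": 0.03}
    - {"twist": [0,0,0],"dp": [0,0,0.001],"gripper": 0.03}
    - {"twist": [0,0,0],"dp": [0,0,0],"gripper": 0.03}

```text
clock: 7.8
eef_pos: [468.9, 81.5, 34.3]
eef_rot: [0.994, -0.11, 0.0, -0.0]
contact_force: [-0.4, -0.6, -2.8]
finger_gap: 45.2
finger_force: 72.6
```

Emit:
servo_tool:
  deltas:
    - {"twist": [0,0,0],"dp": [0,0,0.001],"gripper": 0.03}
    - {"twist": [0,0,0],"dp": [0,0,0],"gripper": 0.03}
    - {"twist": [0,0,0],"dp": [0,0,0],"gripper": 0.03}

```text
clock: 8.1
eef_pos: [468.9, 81.4, 33.6]
eef_rot: [0.994, -0.11, 0.0, 0.0]
contact_force: [-2.0, -0.7, 2.7]
finger_gap: 45.0
finger_force: 73.1
```

Emit:
servo_tool:
  deltas:
    - {"twist": [0,0,0],"dp": [0,0,0.001],"gripper": 0.03}
    - {"twist": [0,0,0],"dp": [0,0,0],"gripper": 0.03}
    - {"twist": [0,0,0],"dp": [0,0,0],"gripper": 0.03}

```text
clock: 8.4
eef_pos: [468.9, 81.4, 33.6]
eef_rot: [0.994, -0.11, 0.0, 0.0]
contact_force: [-5.2, -1.8, 14.3]
finger_gap: 45.2
finger_force: 74.8
```

The block is seated on the foot: height is as expected and contact is at +14 N. Lift it off and go to the plate.

Emit:
servo_tool:
  deltas:
    - {"twist": [0,0,0],"dp": [0,0,-0.01],"gripper": 0.03}
    - {"twist": [0,0,0],"dp": [0,0,-0.015],"gripper": 0.03}
    - {"twist": [0,0,0],"dp": [0,0,-0.025],"gripper": 0.03}
    - {"twist": [0,0,0],"dp": [0,0,-0.04],"gripper": 0.03}
    - {"twist": [0,0,0],"dp": [0,0,-0.02],"gripper": 0.03}

```text
clock: 8.9
eef_pos: [470.3, 81.9, 145.1]
eef_rot: [0.994, -0.11, 0.002, -0.001]
contact_force: [1.3, -1.0, -2.0]
finger_gap: 45.2
finger_force: 72.7
```

Emit:
servo_tool:
  deltas:
    - {"twist": [0,0,0],"dp": [0.011,0.0417,0],"gripper": 0.03}
    - {"twist": [0,0,0],"dp": [0.011,0.0417,0],"gripper": 0.03}
    - {"twist": [0,0,0],"dp": [0.011,0.0417,0],"gripper": 0.03}
    - {"twist": [0,0,0],"dp": [0.011,0.0417,0],"gripper": 0.03}

```text
clock: 9.3
eef_pos: [475.1, -92.6, 142.6]
eef_rot: [0.994, -0.11, 0.001, 0.0]
contact_force: [0.2, -0.2, -2.8]
finger_gap: 45.1
finger_force: 72.8
```

Emit:
servo_tool:
  deltas:
    - {"twist": [0,0,0],"dp": [0.011,0.0417,0],"gripper": 0.03}
    - {"twist": [0,0,0],"dp": [0.011,0.0417,0],"gripper": 0.03}
    - {"twist": [0,0,0],"dp": [0.011,0.0417,0],"gripper": 0.03}
    - {"twist": [0,0,-0.1235],"dp": [0,0,0],"gripper": 0.03}
    - {"twist": [0,0,-0.1235],"dp": [0,0,0],"gripper": 0.03}

```text
clock: 9.8
eef_pos: [479.6, -222.2, 142.1]
eef_rot: [1.0, 0.014, 0.0, 0.0]
contact_force: [-0.7, -0.1, -2.5]
finger_gap: 45.4
finger_force: 72.9
```

Emit:
servo_tool:
  deltas:
    - {"twist": [0,0,-0.1235],"dp": [0,0,0],"gripper": 0.03}
    - {"twist": [0,0,-0.1235],"dp": [0,0,0],"gripper": 0.03}
    - {"twist": [0,0,0],"dp": [0,0,0],"gripper": 0.03}
    - {"twist": [0,0,0],"dp": [0,0,0],"gripper": 0.03}

```text
clock: 10.2
eef_pos: [479.9, -220.4, 142.3]
eef_rot: [0.991, 0.135, 0.0, -0.0]
contact_force: [0.8, 0.3, -2.3]
finger_gap: 45.4
finger_force: 72.8
```

```bash
python3 - <<'E'
from h import *;import pickle
s,d,T=wrist("w3");pickle.dump((s,d,T),open("w3.pkl","wb"));print(s["eef_pos"],np.degrees(Ro.from_quat(s["eef_rot"]).as_euler("ZYX")),s["contact_force"])
W=world(d);z=W[...,2]
g=d["frame"].max(2);m=(z>15)&(z<27)
for r,c in rectw(d,m,20): print("bar",np.round(c),r)
m=(z>5)&(z<30)
for r,c in rectw(d,m,10): print("plate",np.round(c),r)
E
```

```text
[ 479.85212189 -220.35155821  142.29165412] [ 1.54733796e+01 -1.29896270e-02 -1.79999450e+02] [ 0.84525953  0.32030148 -2.34989584]
bar [ 45. 311.] ((372.4289245605469, -58.3723258972168), (8.61359691619873, 63.504188537597656), 6.655091285705566)
bar [498. 303.] ((459.7913513183594, -361.1739501953125), (100.62709045410156, 60.72450256347656), 89.39605712890625)
bar [262. 144.] ((521.46044921875, -177.3226318359375), (93.96611022949219, 16.30455207824707), 15.88530158996582)
bar [358.  46.] ((593.9151611328125, -218.0670928955078), (16.668859481811523, 94.52713012695312), 15.866058349609375)
plate [ 54. 308.] ((370.31597900390625, -59.58012008666992), (17.329015731811523, 80.50004577636719), 6.874715805053711)
plate [496. 301.] ((457.55078125, -365.1590576171875), (108.38545989990234, 64.89501953125), 89.39604949951172)
plate [337. 117.] ((545.2410278320312, -219.97012329101562), (139.05337524414062, 139.1085205078125), 15.879780769348145)
```

View pics/w3.png

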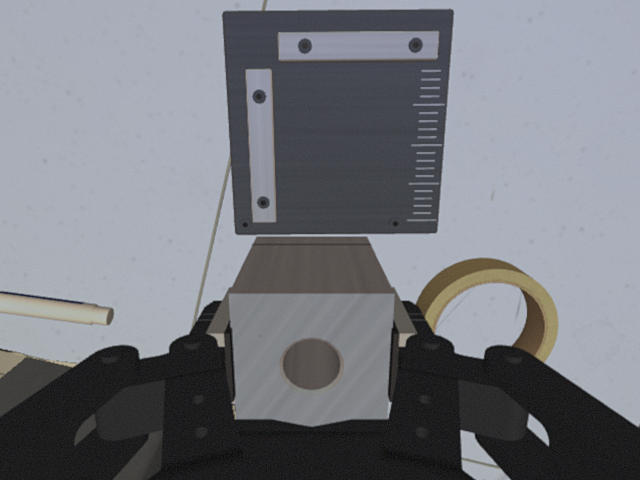

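w3 shows the plate ahead with the far bar at (358,46) and the side bar at (262,144), meeting at the corner near (275,60). The sizes match (16x94 bars, 139 mm plate, 15.9°). Stage 5 mm off both bars, then lower.

Emit:
servo_tool:
  deltas:
    - {"twist": [0,0,-0.007],"dp": [0.025,0.002,0],"gripper": 0.03}
    - {"twist": [0,0,0],"dp": [0.03,0.002,0],"gripper": 0.03}
    - {"twist": [0,0,0],"dp": [0.02,0.002,0],"gripper": 0.03}
    - {"twist": [0,0,0],"dp": [0,0,0.025],"gripper": 0.03}
    - {"twist": [0,0,0],"dp": [0,0,0.03],"gripper": 0.03}

```text
clock: 10.75
eef_pos: [555.8, -205.3, 87.9]
eef_rot: [0.99, 0.139, 0.002, 0.001]
contact_force: [-0.7, -0.6, -2.3]
finger_gap: 45.1
finger_force: 72.8
```

Emit:
servo_tool:
  deltas:
    - {"twist": [0,0,0],"dp": [0,0,0.02],"gripper": 0.03}
    - {"twist": [0,0,0],"dp": [0,0,0.01],"gripper": 0.03}
    - {"twist": [0,0,0],"dp": [0,0,0.005],"gripper": 0.03}
    - {"twist": [0,0,0],"dp": [0,0,0],"gripper": 0.03}
    - {"twist": [0,0,0],"dp": [0,0,0],"gripper": 0.03}

```text
clock: 11.25
eef_pos: [554.6, -205.7, 53.4]
eef_rot: [0.99, 0.139, 0.001, 0.0]
contact_force: [-0.1, -0.1, -1.6]
finger_gap: 44.8
finger_force: 72.8
```

```bash
cat >> h.py <<'E'
def rep():
    from plant import state
    s=state();X=np.array([.9618,.2737]);Y=np.array([-.2737,.9618]);p=s["eef_pos"];f=s["contact_force"]
    print("t",s["clock"],"X",p[:2]@X-503.54,"Y",p[:2]@Y+321.27,"z",p[2],"F",f[:2]@X,f[:2]@Y,f[2],"tq",s["wrist_torque"],"yaw,tilt",np.degrees(Ro.from_quat(s["eef_rot"]).as_euler("ZYX")))
E
python3 -c "from h import *;rep()"
```

```text
t 11.25 X -26.457528980918198 Y -28.34910867825687 z 53.37854140663849 F -0.13307280630247798 -0.09157425269906752 -1.632606488553713 tq [ 0.0449971  -0.00678114 -0.02570684] yaw,tilt [ 1.60154848e+01 -9.85078427e-02  1.79928845e+02]
```

Emit:
servo_tool:
  deltas:
    - {"twist": [0,0,0],"dp": [0,0,0.008],"gripper": 0.03}
    - {"twist": [0,0,0],"dp": [0,0,0.006],"gripper": 0.03}
    - {"twist": [0,0,0],"dp": [0,0,0.003],"gripper": 0.03}
    - {"twist": [0,0,0],"dp": [0,0,0],"gripper": 0.03}

```text
clock: 11.65
eef_pos: [553.2, -205.4, 34.7]
eef_rot: [0.99, 0.139, -0.001, -0.0]
contact_force: [-0.2, 0.3, -1.8]
finger_gap: 45.3
finger_force: 72.8
```

Emit:
servo_tool:
  deltas:
    - {"twist": [0,0,0],"dp": [0,0,0.001],"gripper": 0.03}
    - {"twist": [0,0,0],"dp": [0,0,0],"gripper": 0.03}
    - {"twist": [0,0,0],"dp": [0,0,0.001],"gripper": 0.03}
    - {"twist": [0,0,0],"dp": [0,0,0],"gripper": 0.03}

```text
clock: 12.05
eef_pos: [554.0, -205.6, 33.7]
eef_rot: [0.99, 0.139, 0.0, 0.0]
contact_force: [-0.8, -0.7, -0.4]
finger_gap: 45.4
finger_force: 72.8
```

Emit:
servo_tool:
  deltas:
    - {"twist": [0,0,0],"dp": [0,0,0.001],"gripper": 0.03}
    - {"twist": [0,0,0],"dp": [0,0,0],"gripper": 0.03}
    - {"twist": [0,0,0],"dp": [0,0,0],"gripper": 0.03}

```text
clock: 12.35
eef_pos: [554.0, -205.5, 33.7]
eef_rot: [0.99, 0.139, 0.0, 0.0]
contact_force: [-2.0, -0.1, 7.2]
finger_gap: 45.3
finger_force: 74.0
```

On the plate with about 9 N of downward load. I'll ease that off slightly and slide to the far bar.

Emit:
servo_tool:
  deltas:
    - {"twist": [0,0,0],"dp": [0,0,-0.0008],"gripper": 0.03}
    - {"twist": [0,0,0],"dp": [0.0015,0,0],"gripper": 0.03}
    - {"twist": [0,0,0],"dp": [0.0015,0,0],"gripper": 0.03}
    - {"twist": [0,0,0],"dp": [0,0,0],"gripper": 0.03}

```text
clock: 12.75
eef_pos: [554.6, -205.5, 33.8]
eef_rot: [0.99, 0.139, -0.002, 0.0]
contact_force: [-6.4, -0.3, 9.4]
finger_gap: 44.9
finger_force: 74.0
```

Emit:
servo_tool:
  deltas:
    - {"twist": [0,0,0],"dp": [0.001,0,0],"gripper": 0.03}
    - {"twist": [0,0,0],"dp": [0,0,0],"gripper": 0.03}
    - {"twist": [0,0,0],"dp": [0,0,0],"gripper": 0.03}

```text
clock: 13.05
eef_pos: [555.6, -205.4, 33.8]
eef_rot: [0.99, 0.139, -0.002, 0.0]
contact_force: [-6.6, -0.3, 9.4]
finger_gap: 45.3
finger_force: 74.3
```

```bash
python3 -c "from h import *;rep()"
```

```text
t 13.05 X -25.425886208926954 Y -28.327431173718253 z 33.751537062676945 F -6.394716514763491 1.4699286735926078 9.404445866136975 tq [-0.05975987  1.45753966  0.03896557] yaw,tilt [ 15.97898978   0.25185863 179.99899128]
```

Emit:
servo_tool:
  deltas:
    - {"twist": [0,0,0],"dp": [0,0,-0.001],"gripper": 0.03}
    - {"twist": [0,0,0],"dp": [0,0,0],"gripper": 0.03}
    - {"twist": [0,0,0],"dp": [0,0,0],"gripper": 0.03}

```text
clock: 13.35
eef_pos: [557.7, -204.1, 33.8]
eef_rot: [0.99, 0.14, 0.0, -0.0]
contact_force: [0.0, 0.0, -2.6]
finger_gap: 45.3
finger_force: 73.0
```

Emit:
servo_tool:
  deltas:
    - {"twist": [0,0,0],"dp": [0.001,0,0],"gripper": 0.03}
    - {"twist": [0,0,0],"dp": [0,0,0],"gripper": 0.03}
    - {"twist": [0,0,0],"dp": [0,0,0],"gripper": 0.03}

```text
clock: 13.65
eef_pos: [558.6, -203.9, 33.9]
eef_rot: [0.99, 0.14, 0.0, -0.0]
contact_force: [0.6, 0.2, -2.5]
finger_gap: 45.0
finger_force: 73.0
```

```bash
python3 -c "from h import *;rep()"
```

```text
t 13.65 X -22.09585848153995 Y -27.75470248948733 z 33.94515886593065 F 0.6189492676505148 -0.0022593811307517683 -2.4945454143493384 tq [0.03338072 0.07829135 0.03728607] yaw,tilt [ 1.60435679e+01 -3.85465367e-03 -1.79993029e+02]
```

Hovering a hair above the plate now. Advance in +X until it touches.

Emit:
servo_tool:
  deltas:
    - {"twist": [0,0,0],"dp": [0.0008,0,0],"gripper": 0.03}
    - {"twist": [0,0,0],"dp": [0,0,0],"gripper": 0.03}

```text
clock: 13.85
eef_pos: [559.4, -203.8, 34.1]
eef_rot: [0.99, 0.139, 0.0, -0.0]
contact_force: [0.7, -0.2, -1.9]
finger_gap: 45.2
finger_force: 73.0
```

Emit:
servo_tool:
  deltas:
    - {"twist": [0,0,0],"dp": [0.0008,0,0],"gripper": 0.03}
    - {"twist": [0,0,0],"dp": [0,0,0],"gripper": 0.03}

```text
clock: 14.05
eef_pos: [559.5, -203.8, 34.0]
eef_rot: [0.99, 0.139, -0.001, -0.0]
contact_force: [-2.3, 0.5, -1.2]
finger_gap: 45.6
finger_force: 72.9
```

Emit:
servo_tool:
  deltas:
    - {"twist": [0,0,0],"dp": [0,-0.002,0],"gripper": 0.03}
    - {"twist": [0,0,0],"dp": [0,-0.001,0],"gripper": 0.03}
    - {"twist": [0,0,0],"dp": [0,0,0],"gripper": 0.03}

```text
clock: 14.35
eef_pos: [558.7, -200.9, 34.0]
eef_rot: [0.99, 0.139, -0.0, 0.0]
contact_force: [-1.4, -1.0, -1.7]
finger_gap: 45.7
finger_force: 72.9
```

```bash
python3 -c "from h import *;rep()"
```

```text
t 14.35 X -21.168283513520805 Y -24.83340582473045 z 33.98517395342704 F -1.608355400045821 -0.6034635651793829 -1.6698189897439435 tq [-0.31264339  0.39602432 -0.04009541] yaw,tilt [ 1.60241493e+01  5.30210703e-02 -1.79994788e+02]
```

Emit:
servo_tool:
  deltas:
    - {"twist": [0,0,0],"dp": [0,-0.0008,0],"gripper": 0.03}
    - {"twist": [0,0,0],"dp": [0,0,0],"gripper": 0.03}

```text
clock: 14.55
eef_pos: [558.5, -200.3, 34.0]
eef_rot: [0.99, 0.139, -0.0, 0.0]
contact_force: [-1.7, -1.5, -2.2]
finger_gap: 45.1
finger_force: 72.9
```

Emit:
servo_tool:
  deltas:
    - {"twist": [0,0,0],"dp": [0,-0.0008,0],"gripper": 0.03}
    - {"twist": [0,0,0],"dp": [0,0,0],"gripper": 0.03}

```text
clock: 14.75
eef_pos: [558.3, -199.5, 34.0]
eef_rot: [0.99, 0.139, -0.0, 0.0]
contact_force: [-2.1, -1.4, -2.5]
finger_gap: 45.0
finger_force: 72.8
```

Emit:
servo_tool:
  deltas:
    - {"twist": [0,0,0],"dp": [0,-0.0005,0],"gripper": 0.03}
    - {"twist": [0,0,0],"dp": [0,0,0],"gripper": 0.03}

```text
clock: 14.95
eef_pos: [558.2, -199.1, 34.0]
eef_rot: [0.99, 0.139, -0.0, 0.0]
contact_force: [-2.8, -2.9, -2.9]
finger_gap: 45.1
finger_force: 72.8
```

```bash
python3 -c "from h import *;rep()"
```

```text
t 14.95 X -21.128391435695903 Y -23.006443588347224 z 34.03017047367557 F -3.4695749912388 -1.982266517580909 -2.870101793035248 tq [-0.7008438   0.69883514 -0.11189425] yaw,tilt [1.60127685e+01 4.46144255e-02 1.79989831e+02]
```

Emit:
servo_tool:
  deltas:
    - {"twist": [0,0,0],"dp": [-0.0006,0,0],"gripper": 0.03}
    - {"twist": [0,0,0],"dp": [0,-0.0005,0],"gripper": 0.03}
    - {"twist": [0,0,0],"dp": [0,0,0],"gripper": 0.03}

```text
clock: 15.25
eef_pos: [557.9, -198.2, 34.1]
eef_rot: [0.99, 0.14, 0.0, -0.0]
contact_force: [-2.3, -2.5, -3.5]
finger_gap: 44.9
finger_force: 72.8
```

```bash
python3 -c "from h import *;rep()"
```

```text
t 15.25 X -21.170936795179273 Y -22.11327749907889 z 34.14583281174846 F -2.863958586493615 -1.751001952368616 -3.5307307600788653 tq [-0.54857609  0.64870095 -0.08334687] yaw,tilt [ 1.60422072e+01 -7.25989902e-03 -1.79997302e+02]
```

Emit:
servo_tool:
  deltas:
    - {"twist": [0,0,0],"dp": [0,-0.0005,0],"gripper": 0.03}
    - {"twist": [0,0,0],"dp": [0,0,0],"gripper": 0.03}
    - {"twist": [0,0,0],"dp": [0,0,0],"gripper": 0.03}

```text
clock: 15.55
eef_pos: [557.8, -198.0, 34.2]
eef_rot: [0.99, 0.139, 0.0, 0.0]
contact_force: [-2.4, -1.8, -3.0]
finger_gap: 45.4
finger_force: 72.7
```

```bash
python3 -c "from h import *;rep()"
```

```text
t 15.55 X -21.209838069408022 Y -21.820666802812468 z 34.15225140157348 F -2.8066094564193778 -1.0794938761611286 -2.9955414838868393 tq [-0.63716613  0.54150332 -0.09486094] yaw,tilt [ 1.60293895e+01 -8.63639642e-03  1.79993369e+02]
```

Emit:
servo_tool:
  deltas:
    - {"twist": [0,0,0],"dp": [-0.0012,0,0],"gripper": 0.03}
    - {"twist": [0,0,0],"dp": [0,0,0],"gripper": 0.03}

```text
clock: 15.75
eef_pos: [557.7, -198.0, 34.5]
eef_rot: [0.99, 0.14, 0.001, 0.0]
contact_force: [0.4, -1.5, -3.2]
finger_gap: 45.4
finger_force: 72.7
```

```bash
python3 -c "from h import *;rep()"
```

```text
t 15.75 X -21.28509790612725 Y -21.802557251992027 z 34.45878913481101 F -0.04758444081102298 -1.5326360279367188 -3.158409147798424 tq [-0.4572898  -0.05924048 -0.07142765] yaw,tilt [ 1.60628901e+01 -1.41603921e-01  1.79963167e+02]
```

Emit:
servo_tool:
  deltas:
    - {"twist": [0,0,0],"dp": [0,-0.0006,0],"gripper": 0.03}
    - {"twist": [0,0,0],"dp": [0,0,0],"gripper": 0.03}
    - {"twist": [0,0,0],"dp": [0,0,0],"gripper": 0.03}

```text
clock: 16.05
eef_pos: [557.6, -198.0, 34.6]
eef_rot: [0.99, 0.139, 0.001, 0.0]
contact_force: [2.2, -2.9, -3.3]
finger_gap: 45.4
finger_force: 72.5
```

```bash
python3 -c "from h import *;rep()"
```

```text
t 16.05 X -21.399511617938117 Y -21.772217314916816 z 34.55253916781803 F 1.3000345277770795 -3.345049510279011 -3.2662501069027865 tq [-0.80620484 -0.56421813 -0.07692187] yaw,tilt [ 1.60273431e+01 -1.34689064e-01  1.79928267e+02]
```

Emit:
servo_tool:
  deltas:
    - {"twist": [0,0,0],"dp": [0,-0.0006,0],"gripper": 0.03}
    - {"twist": [0,0,0],"dp": [0,0,0],"gripper": 0.03}
    - {"twist": [0,0,0],"dp": [0,0,0],"gripper": 0.03}

```text
clock: 16.35
eef_pos: [557.6, -198.0, 34.5]
eef_rot: [0.99, 0.139, 0.001, 0.001]
contact_force: [3.2, -3.5, -5.0]
finger_gap: 45.4
finger_force: 72.5
```

```bash
python3 -c "from h import *;rep()"
```

```text
t 16.35 X -21.438188485555372 Y -21.73149120176305 z 34.54541337695317 F 2.130552619959176 -4.209033196470541 -4.964177575321775 tq [-1.06290333 -0.77006376 -0.12309923] yaw,tilt [ 1.60096977e+01 -1.47929112e-01  1.79885862e+02]
```

Both bars are located (TCP X≈-21.1, Y≈-21.75). Release slightly, settle it on the plate with a light load, then press on both bars.

Emit:
servo_tool:
  deltas:
    - {"twist": [0,0,0],"dp": [0,0.0012,0],"gripper": 0.03}
    - {"twist": [0,0,0],"dp": [0,0,0.0007],"gripper": 0.03}
    - {"twist": [0,0,0],"dp": [0,0,0],"gripper": 0.03}
    - {"twist": [0,0,0],"dp": [0,0,0],"gripper": 0.03}

```text
clock: 16.75
eef_pos: [556.9, -198.2, 33.7]
eef_rot: [0.99, 0.139, 0.0, 0.0]
contact_force: [2.2, -3.5, -1.0]
finger_gap: 45.4
finger_force: 73.2
```

```bash
python3 -c "from h import *;rep()"
```

```text
t 16.75 X -22.15790279097689 Y -21.802021973868875 z 33.72799183312179 F 1.2065479576325477 -3.9629518175231295 -0.9842869246495409 tq [-0.5300662  -0.40016857 -0.03773438] yaw,tilt [ 1.60355061e+01 -3.75050678e-02  1.79982656e+02]
```

Emit:
servo_tool:
  deltas:
    - {"twist": [0,0,0],"dp": [0,0,0.0006],"gripper": 0.03}
    - {"twist": [0,0,0],"dp": [0,0,0],"gripper": 0.03}
    - {"twist": [0,0,0],"dp": [0,0,0],"gripper": 0.03}

```text
clock: 17.05
eef_pos: [556.9, -198.2, 33.7]
eef_rot: [0.99, 0.139, 0.0, 0.0]
contact_force: [-0.5, -2.3, 6.0]
finger_gap: 45.1
finger_force: 73.9
```

```bash
python3 -c "from h import *;rep()"
```

```text
t 17.05 X -22.16383400612915 Y -21.815253130420444 z 33.667071478555 F -1.1031311197268574 -2.101218581277106 5.996031268439112 tq [-0.25330449 -0.00087549 -0.05338889] yaw,tilt [ 1.60353184e+01 -2.75348298e-02  1.79974455e+02]
```

Emit:
servo_tool:
  deltas:
    - {"twist": [0,0,0],"dp": [0,0.0006,-0.0005],"gripper": 0.03}
    - {"twist": [0,0,0],"dp": [0.001,0,0],"gripper": 0.03}
    - {"twist": [0,0,0],"dp": [0.0008,0,0],"gripper": 0.03}
    - {"twist": [0,0,0],"dp": [0,0,0],"gripper": 0.03}

```text
clock: 17.45
eef_pos: [557.1, -198.2, 33.7]
eef_rot: [0.99, 0.139, -0.002, -0.0]
contact_force: [-5.2, -1.1, 8.4]
finger_gap: 44.9
finger_force: 74.1
```

```bash
python3 -c "from h import *;rep()"
```

```text
t 17.45 X -22.019502597716667 Y -21.87367250670775 z 33.73673715275728 F -5.3326268798070435 0.40971690291833024 8.392200736804638 tq [-0.23373689  0.73219327 -0.00811709] yaw,tilt [  16.03473082    0.18800243 -179.94849402]
```

Emit:
servo_tool:
  deltas:
    - {"twist": [0,0,0],"dp": [0.0008,0,0],"gripper": 0.03}
    - {"twist": [0,0,0],"dp": [0,0,0],"gripper": 0.03}
    - {"twist": [0,0,0],"dp": [0,0,0],"gripper": 0.03}

```text
clock: 17.75
eef_pos: [557.1, -198.2, 33.8]
eef_rot: [0.99, 0.139, -0.002, -0.0]
contact_force: [-5.6, -0.1, 9.8]
finger_gap: 45.6
finger_force: 74.3
```

```bash
python3 -c "from h import *;rep()"
```

```text
t 17.75 X -21.939042505177667 Y -21.84479011782389 z 33.76642444237875 F -5.423050153619337 1.4553189444346324 9.829221413663664 tq [-0.26662312  1.04443216  0.0444798 ] yaw,tilt [  16.02782494    0.26631322 -179.93770813]
```

Emit:
servo_tool:
  deltas:
    - {"twist": [0,0,0],"dp": [0,0,-0.0006],"gripper": 0.03}
    - {"twist": [0,0,0],"dp": [0,0,0],"gripper": 0.03}
    - {"twist": [0,0,0],"dp": [0,0,0],"gripper": 0.03}

```text
clock: 18.05
eef_pos: [557.1, -198.2, 33.8]
eef_rot: [0.99, 0.139, -0.002, -0.0]
contact_force: [-5.3, -1.6, 6.7]
finger_gap: 45.3
finger_force: 73.8
```

```bash
python3 -c "from h import *;rep()"
```

```text
t 18.05 X -21.917416915266756 Y -21.8286400024856 z 33.77582977949657 F -5.5392699372685765 -0.10908428096798431 6.676356109223808 tq [-0.33956367  1.04129318  0.05528112] yaw,tilt [  16.0245201     0.25752533 -179.92427124]
```

Emit:
servo_tool:
  deltas:
    - {"twist": [0,0,0],"dp": [0.0003,0,-0.0003],"gripper": 0.03}
    - {"twist": [0,0,0],"dp": [0,0,0],"gripper": 0.03}
    - {"twist": [0,0,0],"dp": [0,0,0],"gripper": 0.03}

```text
clock: 18.35
eef_pos: [557.9, -198.0, 33.8]
eef_rot: [0.99, 0.139, -0.002, -0.0]
contact_force: [-5.8, -1.0, 4.6]
finger_gap: 45.1
finger_force: 73.5
```

```bash
python3 -c "from h import *;rep()"
```

```text
t 18.35 X -21.11601237924691 Y -21.85844975227343 z 33.788152148773804 F -5.806627829914387 0.6052718844955817 4.638878001617472 tq [-0.31474554  1.1437257  -0.00816884] yaw,tilt [  16.02197929    0.1928005  -179.92740599]
```

Emit:
servo_tool:
  deltas:
    - {"twist": [0,0,0],"dp": [0,-0.0015,0],"gripper": 0.03}
    - {"twist": [0,0,0],"dp": [0,-0.0015,0],"gripper": 0.03}
    - {"twist": [0,0,0],"dp": [0,0,0],"gripper": 0.03}
    - {"twist": [0,0,0],"dp": [0,0,0],"gripper": 0.03}

```text
clock: 18.75
eef_pos: [557.9, -197.8, 33.8]
eef_rot: [0.99, 0.139, -0.001, 0.001]
contact_force: [-2.2, -6.7, 2.0]
finger_gap: 45.0
finger_force: 73.3
```

```bash
python3 -c "from h import *;rep()"
```

```text
t 18.75 X -21.113774331175932 Y -21.701535229697697 z 33.81665667102297 F -3.9468448886898795 -5.879944888601464 1.960227465914775 tq [-1.42786349  0.65524884  0.06546234] yaw,tilt [1.59539157e+01 1.16203993e-01 1.79861864e+02]
```

Emit:
servo_tool:
  deltas:
    - {"twist": [0,0,0],"dp": [0.0005,-0.0015,0],"gripper": 0.03}
    - {"twist": [0,0,0],"dp": [0,0,0],"gripper": 0.03}
    - {"twist": [0,0,0],"dp": [0,0,0],"gripper": 0.03}

```text
clock: 19.05
eef_pos: [557.9, -197.8, 33.9]
eef_rot: [0.99, 0.139, -0.001, 0.002]
contact_force: [-3.5, -8.5, 0.7]
finger_gap: 45.2
finger_force: 73.2
```

```bash
python3 -c "from h import *;rep()"
```

```text
t 19.05 X -21.084917443046265 Y -21.656335569628084 z 33.85557961779248 F -5.70599781358597 -7.162220711115406 0.6723870951547686 tq [-1.9755471   0.64234257  0.10742252] yaw,tilt [1.59290586e+01 1.33880592e-01 1.79759248e+02]
```

Both are in contact. Counter the small tilt, add a bit of downward force, and raise both presses together.

Emit:
servo_tool:
  deltas:
    - {"twist": [0.004,0.002,0],"dp": [0.0005,-0.0005,0.0004],"gripper": 0.03}
    - {"twist": [0,0,0],"dp": [0.001,-0.001,0.0002],"gripper": 0.03}
    - {"twist": [0,0,0],"dp": [0.001,-0.001,0.0002],"gripper": 0.03}
    - {"twist": [0,0,0],"dp": [0,0,0],"gripper": 0.03}

```text
clock: 19.45
eef_pos: [558.0, -197.7, 33.8]
eef_rot: [0.99, 0.138, -0.002, 0.002]
contact_force: [-7.7, -13.2, 8.2]
finger_gap: 44.9
finger_force: 74.3
```

```bash
python3 -c "from h import *;rep()"
```

```text
t 19.45 X -21.00290015233395 Y -21.626702582531664 z 33.812791759654054 F -10.985611320667278 -10.549726255991633 8.225768925260988 tq [-2.87278502  1.69140437  0.28598657] yaw,tilt [ 15.85081811   0.24686923 179.83250561]
```

Emit:
servo_tool:
  deltas:
    - {"twist": [0.002,0.001,0],"dp": [0.001,-0.001,0.0002],"gripper": 0.03}
    - {"twist": [0,0,0],"dp": [0.001,-0.001,0.0002],"gripper": 0.03}
    - {"twist": [0,0,0],"dp": [0,0,0],"gripper": 0.03}
    - {"twist": [0,0,0],"dp": [0,0,0],"gripper": 0.03}

```text
clock: 19.85
eef_pos: [558.0, -197.7, 33.8]
eef_rot: [0.991, 0.137, -0.003, 0.002]
contact_force: [-12.1, -17.5, 13.3]
finger_gap: 45.2
finger_force: 74.8
```

```bash
python3 -c "from h import *;rep()"
```

```text
t 19.85 X -20.94790118902631 Y -21.590033977839823 z 33.81706259002132 F -16.380462728375218 -13.493282304743873 13.271049515172182 tq [-3.67231706  2.30675467  0.37906583] yaw,tilt [ 15.80049142   0.35690516 179.82555202]
```

Emit:
servo_tool:
  deltas:
    - {"twist": [0.002,0.004,0],"dp": [0,-0.0005,0.0002],"gripper": 0.03}
    - {"twist": [0.001,0.003,0],"dp": [0,-0.0005,0.0002],"gripper": 0.03}
    - {"twist": [0,0,0],"dp": [0,0,0],"gripper": 0.03}
    - {"twist": [0,0,0],"dp": [0,0,0],"gripper": 0.03}

```text
clock: 20.25
eef_pos: [558.0, -197.7, 33.7]
eef_rot: [0.991, 0.137, 0.001, 0.001]
contact_force: [-10.5, -18.7, 12.6]
finger_gap: 45.5
finger_force: 74.9
```

```bash
python3 - <<'E'
from h import *;import pickle
from plant import snapshot
rep()
s,d,T=wrist("w4");t=snapshot("scene");
c=cv2.resize(t["frame"][160:260,330:450],(480,400),interpolation=cv2.INTER_CUBIC)
w=cv2.resize(d["frame"][80:480,160:480],(320,400))
cv2.imwrite("pics/fin.png",np.hstack([c,w]))
E
```

```text
t 20.25 X -20.957266922565907 Y -21.60204764053435 z 33.72550168120396 F -15.242257655022994 -15.079555341330806 12.566682489913335 tq [-4.04323426  2.49255803  0.35625429] yaw,tilt [ 1.57786030e+01 -6.00607720e-02  1.79919948e+02]
```

View pics/fin.png

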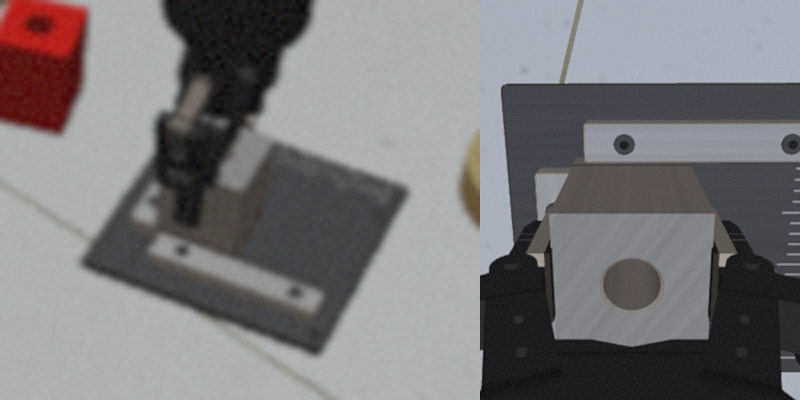

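The picture shows the block in the corner, its front lower edge flush with the far bar at (640,165) and tight to the side bar on the left. Forces are 15 N on each bar and 13 N down, tilt is under 0.1°, and the stop positions repeated. Handing in.

```bash
python3 -c "from plant import close_job;print(close_job())"
```

```text
the job is handed in; nothing more can be done
None
```

The wide-bored block went fully down the pin, came off, and was handed in at about 20 s of the 72 s limit: flat on the alignment plate, still gripped and pressed with about 15 N on each stop bar.

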